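# Fish the dropped tealight out of the gap behind the acrylic box

### The arm

A 6-joint arm with a two-finger parallel gripper is mounted at the origin on the work surface. World frame = base frame: x ahead of the robot, y to its left, z up, the work surface at z = 0. Lengths are in m, angles in rad, forces in N, time in s.
With the tool pointing down it reaches from about 0.225 to 0.875 m from the base axis. Payload 3.4 kg.
Tool frame: the origin (TCP) lies between the finger pads; the fingertips stand 25 mm ahead of it and the grasp point (between the pads) lies 6 mm ahead of it; z points along the fingers, y is the line along which they close (so a half turn about z gives the same grasp; the last joint's range is limited). The gripper opens to 85 mm and grips with 20 to 120 N. Pads are 22 mm wide; open, the fingers measure 114 mm over their backs; the gripper's body (76 mm by 85 mm) begins 54 mm behind the grasp point. The pads swing forward as they close: fully open they stand 13 mm farther back than shut.
Start: joints at [1.026, 0.276, 1.505, -0, 1.361, -0.121], TCP at [0.236, 0.524, 0.256] pointing down, gripper open.
Joint ranges: [-2.89, 2.89], [-0.75, 2.08], [0.22, 2.7], [-1.18, 4.32], [0.11, 2.71], [-2.7, 2.7]. Speed limits (rad/s): [2.57, 2.57, 3.14, 3.14, 3.14, 3.14].

### API

Orientations are given as a unit quaternion [w, x, y, z].
In Python, from rig import manip, cams, ticket gives the robot as it stands.
- The arm moves only by the tool step_arm, never from a script. Its argument "increments" is a list of rows, each an object with "dp": the shift along the world's x, y, z each as a share of 0.2 m, from -1 to 1, a list of three; "yaw": the turn about the world's z as a share of 0.15 rad, from -1 to 1; "grip": the opening, from 0 (shut) to 1 (fully open). In form: [{"dp": [tx, ty, tz], "yaw": yaw, "grip": grip}, ...]. A call has 1 to 5 rows; each row shifts and turns the commanded pose from where the row before left it; what a row does not reach is not made up. A row lasts 1/8 s, in which the tool goes at most 62.5 mm and 10.7 degrees, less where a joint would pass 70% of its speed; a pose out of reach is approached as far as the arm can. A call with a number of a shift or a turn outside -1 to 1 is refused whole. A call with a gripper value outside its range is refused whole. The fingers move at their own pace and stop on an object; "squeeze" is the grip in N (left out, the last holds). Time passes only in rows, so rows that do not move let the fingers close. It gives the time, the measured TCP pose, the force, the opening and the grip force at its end, in the units of the state.
- manip.get_state(): the state, without advancing time (a new reading comes with each control period).
- cams.get_image(name): name is "scene" or "top" or "wrist"; returns the picture (420x560x3 uint8, blue, green, red); there is no depth.
- cams.get_calibration(name): a dict with "fx", "fy", "cx", "cy" (pixels), "k1" (the pictures are not rectified: a ray, as slopes to the right and down, at radius r is drawn at 1 + k1 r^2 times it, then the intrinsics apply), "extrinsics" (4x4, takes a point from camera to world coordinates). Camera axes: x right, y up, looking along -z (the intrinsics and any distortion apply to the point x, -y, -z); pixel columns grow to the right and rows downward; lengths in m; the calibration is good to about 2 mm. A picture is of the moment at which its call begins: read the wrist's pose just before it. get_calibration takes no time and is no camera call; for the wrist camera it gives the pose at the moment of the call.
- ticket.sign_off(): hands the job in; it is judged then, once.
The state is a dict: "clock": time; "qpos": joint angles; "qd": joint speeds; "effort": joint torques, N m; "position": TCP position; "ee_rot": TCP orientation; "contact_force": force on the tool from outside, world axes, zero at the start; "moment": the same for the moment, N m; "width": finger opening in m; "gripper_force": force on a finger pad.
Only numpy, scipy, OpenCV 4.12 (cv2) and the standard library are available. Lean on these libraries where they do the work, as an engineer would, in place of code of your own. Each camera call takes 0.05 s, during which the arm holds its last target. There are 200 camera calls.

### The job

A tealight has dropped into the narrow dead-end gap between the clear acrylic box and the wooden riser. Pick up the bent rod, reach its hooked end in behind the tealight and draw the candle out through the open end of the gap until it stands upright on the open shelf, wholly clear of the gap, then lay the rod down flat on the shelf and let go. Do not touch the tealight with the gripper or the arm, and leave the red votive on the riser where it stands.

Things in the scene. Friction and masses are not known exactly. Their poses are not given: they have to be found in the camera images.
- hook: Bent rod, loose, 80 g, lying flat (a straight twin also lies there). Dark wood handle 90 x 16 x 18 high (mm); 7 mm steel rod leaves its front along +x, centre 3.5 mm above the underside, and at x = 190 bends into a foot ending at x = 178, y = +46. Handle, rod and foot lie in one plane on the shelf. Origin: centre of handle's underside; x handle to bend, y the side the foot points to, z up.
- tealight: Dropped tealight: aluminium cup, diameter 38 mm, 16 mm high, about 18 g, upright on the shelf in the gap, its centre 55 to 80 mm in from the open end and nearer the acrylic box: 20 mm or more is free between it and the riser. Origin: centre of its underside, z up. A like candle on the coaster pile is a spare, not the one meant.
- nook: Fixed group. Origin: on the shelf, mid of the gap's open end; +y into the gap, x across, z up (mm). Gap: x -36 to 36, y 0 to 160, open above, walls 80 high: clear acrylic box at -x (85 x 160), wooden riser at +x (80 x 160). Silver lantern, 110 square, 185 high, closes the end at y = 160. Free shelf lies before the open end (-y). Turned under 10 degrees from world axes.
- votive: Ribbed red glass votive, 71 mm wide at the rim, 75 mm high, 250 g, loose, standing on top of the wooden riser, 80 mm above the shelf. Origin: centre of its underside. To be left there.
Things that resemble listed ones, but are neither listed nor needed, are in the scene too. What is shaped like the tealight but blue or turquoise is not meant.

How it is judged:
On the way:
1. the rod lies low in the gap with its foot behind the tealight, the tealight still inside the gap (x of tealight in the frame of hook between 0.05 and 0.175 m and y of tealight in the frame of hook between -0.07 and 0.07 m and z of tealight in the frame of hook between -0.015 and 0.02 m and y of tealight in the frame of nook above 0 m), for 0.1 s.
At the end, for the whole second after the job is handed in: The tealight stands upright (within 8 degrees) and still on the shelf, wholly outside the gap (its centre at least 20 mm outside the open end); the bent rod lies flat (within 11 degrees) and still on the shelf; the votive stands within 20 mm of where it was (y of tealight in the frame of nook below -0.02 m and height (world z) of tealight between -0.006 and 0.006 m and angle between tealight's own z axis and vertical below 0.15 rad and linear speed of each of tealight, hook below 0.02 m/s and height (world z) of hook below 0.015 m and angle between hook's own z axis and vertical below 0.2 rad and distance of votive from where it was at the start of the episode below 0.02 m); the robot touches nothing.
It fails at once if the gripper or the arm touches the tealight (contact force between any of the fingers, the arm and tealight above 0.1 N).
It fails at once if the votive is moved by more than 20 mm or tipped (distance of votive from where it was at the start of the episode above 0.02 m or angle between votive's own z axis and vertical above 0.35 rad).
It also fails if it takes over 50 s, if anything falls off the work surface, if the arm or the gripper's body presses on something with over 40 N, if the wrist force passes 120 N, or if a joint passes its speed limit or range.

## Working session

There is one attempt and no reset: what is moved stays moved. The work goes in short steps, Python scripts to look and compute and a tool call to move; the robot and the scene stay as the last step left them, time stands still between calls to the robot, and variables do not carry over. Pictures are saved under pics/ and viewed, at most 10 in all, crops included, and the job is handed in when it is done.

Besides the shell and the picture viewer there is one more tool, called as a command line: name --argument value ..., lists and objects as JSON in quotes. step_arm: Moves the arm, as the interface text tells. Shift numbers are shares of 0.2 m and turn numbers shares of 0.15 rad, none past 1 either way. Its arguments: {"type":"object","properties":{"increments":{"type":"array"},"squeeze":{"type":"number"}},"required":["increments"]}

```bash
mkdir -p pics; cat > h.py <<'E'
import numpy as np, cv2
from rig import manip, cams, ticket
def ray(name,u,v,cal=None):
    c=cal or cams.get_calibration(name)
    p=np.array([(u-c['cx'])/c['fx'],(v-c['cy'])/c['fy']]);q=p.copy()
    for _ in range(20): q=p/(1+c['k1']*(q@q))
    T=np.array(c['extrinsics']); d=T[:3,:3]@np.array([q[0],-q[1],-1]); return T[:3,3],d
def onz(name,u,v,z=0,cal=None):
    o,d=ray(name,u,v,cal); return o+d*(z-o[2])/d[2]
def proj(name,P,cal=None):
    c=cal or cams.get_calibration(name);T=np.array(c['extrinsics'])
    p=T[:3,:3].T@(np.array(P)-T[:3,3]); s=np.array([p[0],-p[1]])/-p[2]; s=s*(1+c['k1']*(s@s))
    return s[0]*c['fx']+c['cx'],s[1]*c['fy']+c['cy']
E
python3 - <<'E'
from h import *
a=cams.get_image('top');b=cams.get_image('scene')
cv2.imwrite('pics/top0.png',a);cv2.imwrite('pics/scene0.png',b)
for n in('top','scene'):
    c=cams.get_calibration(n);print(n,c['fx'],c['k1'],np.round(c['extrinsics'],3).tolist())
print(manip.get_state())
E
```

```text
top 456.11264763672926 0.053080817128255735 [[0.011, 0.998, -0.057, 0.563], [-1.0, 0.009, -0.028, -0.108], [-0.028, 0.057, 0.998, 1.057], [0.0, 0.0, 0.0, 1.0]]
scene 387.82088477994756 -0.07352085890072277 [[-0.625, -0.417, 0.66, 1.237], [0.781, -0.334, 0.528, 0.42], [-0.0, 0.845, 0.534, 0.571], [0.0, 0.0, 0.0, 1.0]]
{'clock': 0.1, 'qpos': array([ 1.02603268e+00,  2.76537230e-01,  1.50597390e+00, -6.34034485e-06,
        1.36068694e+00, -1.20995968e-01]), 'qd': array([ 0.00098825, -0.00016722, -0.00089075, -0.00176635,  0.00130656,
       -0.00035584]), 'effort': array([ 1.98870104e-03, -4.17699087e+01, -2.46404564e+01,  8.42021655e-05,
        5.80130465e-03,  3.14911165e-05]), 'position': array([0.23623003, 0.52378468, 0.25553605]), 'ee_rot': array([-2.59367512e-04,  2.10301265e-01,  9.77636299e-01, -7.59655047e-04]), 'contact_force': array([ 0.14637261,  0.13903306, -0.79572332]), 'moment': array([-0.01098661, -0.00365415,  0.01737137]), 'gripper_force': 0.0, 'width': 0.0852674948458798}
```

View pics/top0.png

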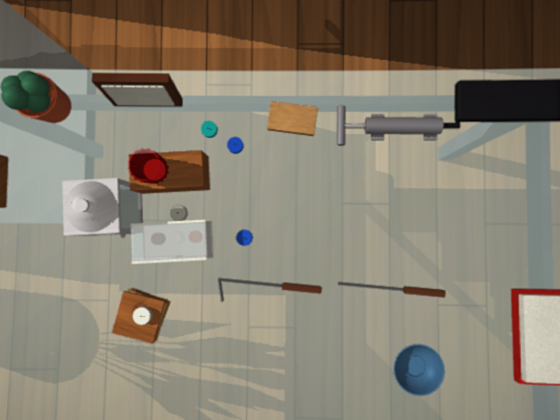

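View pics/scene0.png

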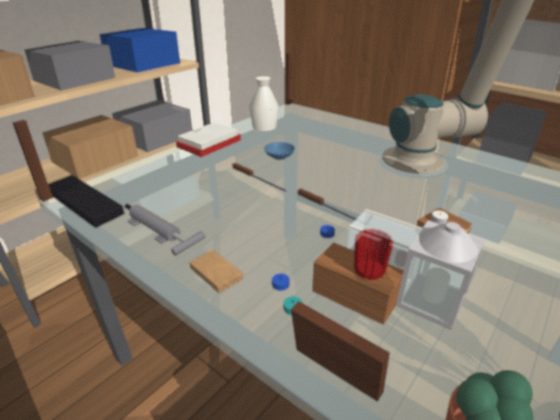

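The top view shows the gap between the acrylic box (170,240) and the riser (170,170), opening to the right. The lantern closes it at (90,207).

- **Tealight candidates:** (178,212) is in the gap and is the one meant. (141,316) is the spare on the coasters. (158,239) and (195,237) are in or on the acrylic box. (235,145), (244,237) and (209,129) are blue or turquoise.
- **Rod candidates:** (302,288) has a foot at (220,290) and is the bent one. (424,292) is the straight twin.

I'll check both choices in one close crop.

```bash
python3 - <<'E'
from h import *
a=cv2.imread('pics/top0.png')
cv2.imwrite('pics/crop.png',cv2.resize(a[140:310,120:330],None,fx=3.5,fy=3.5,interpolation=cv2.INTER_CUBIC))
hsv=cv2.cvtColor(a,cv2.COLOR_BGR2HSV)
roi=np.zeros(a.shape[:2],np.uint8);roi[278:300,275:330]=1
m=((hsv[...,1]>100)&(hsv[...,2]<150)&(roi>0)).astype(np.uint8)
cs,_=cv2.findContours(m,0,2);c=max(cs,key=cv2.contourArea);print(cv2.minAreaRect(c))
box=cv2.boxPoints(cv2.minAreaRect(c))
print(np.round([onz('top',*p,.018) for p in box],4))
for n,uv in dict(bend=(220,280),foot=(222,300),tl=(178,212)).items(): print(n,np.round(onz('top',*uv,.012 if n=='tl' else .0035),4))
for uv in((207,151),(209,188),(207,221),(207,259)): print(uv,np.round(onz('top',*uv,.08),4))
E
```

```text
((301.0445861816406, 287.5544738769531), (38.60744094848633, 6.4677414894104), 5.710593223571777)
[[ 0.4428 -0.0769  0.018 ]
 [ 0.4572 -0.0782  0.018 ]
 [ 0.4499 -0.1649  0.018 ]
 [ 0.4355 -0.1635  0.018 ]]
bend [0.4595 0.0652 0.0035]
foot [0.4141 0.0597 0.0035]
tl [0.6146 0.1639 0.012 ]
(207, 151) [0.7443 0.0861 0.08  ]
(209, 188) [0.6638 0.0803 0.08  ]
(207, 221) [0.5925 0.0832 0.08  ]
(207, 259) [0.5112 0.0814 0.08  ]
```

View pics/crop.png

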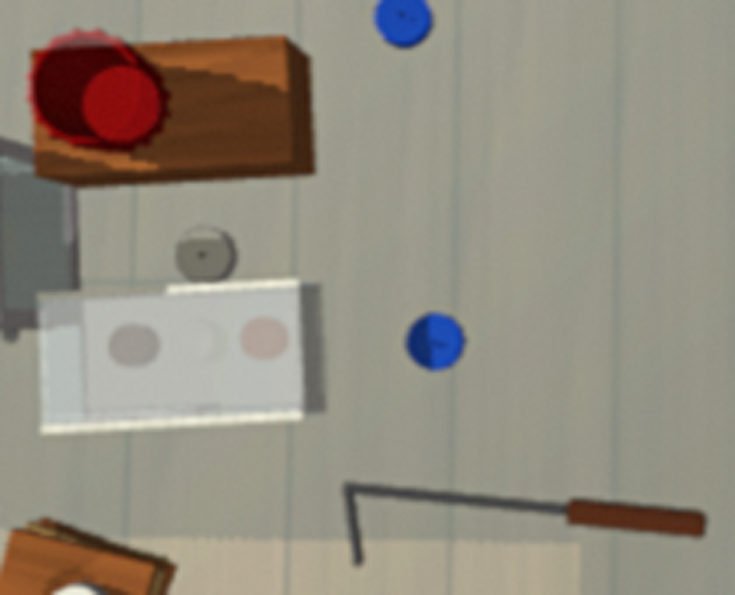

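The crop confirms the grey tealight in the gap at crop (206,255) and the bent rod with its foot at crop (350,490)–(358,562). Lower front corners are at crop (315,173) for the riser and (322,284) for the acrylic box.

```bash
python3 - <<'E'
from h import *
f=lambda u,v,z=0: onz('top',120+(u-1.25)/3.5,140+(v-1.25)/3.5,z)
P={'riser_b':f(315,173),'riser_b_far':f(312,57),'acr_b':f(322,284),'acr_b_far':f(325,411),'acr_t':f(299,280,.08),'acr_tback':f(40,293,.08),'acr_tfar':f(303,418,.08),'acr_tfarback':f(41,433,.08),'tl':f(206,256,.016),'bend':f(349,488,.0035),'foot':f(358,562,.0035),'blue':f(436,341,.016)}
for k,v in P.items(): print(k,np.round(v,4))
print(np.linalg.norm(P['riser_b']-P['acr_b']),np.linalg.norm(P['acr_t']-P['acr_tback']))
for A,B in(('acr_tback','acr_t'),('acr_tfarback','acr_tfar')):
  d=P[A]-P[B];print('yaw of +y',np.degrees(np.arctan2(-d[0],d[1])))
d=P['riser_b_far']-P['riser_b'];print(np.degrees(np.arctan2(d[1],d[0])))
d=P['acr_b']-P['acr_b_far'];print(np.degrees(np.arctan2(d[1],d[0])))
E
```

```text
riser_b [0.6695 0.0942 0.    ]
riser_b_far [0.7475 0.0976 0.    ]
acr_b [0.5955 0.088  0.    ]
acr_b_far [0.5115 0.0843 0.    ]
acr_t [0.5953 0.0874 0.08  ]
acr_tback [0.5859 0.2465 0.08  ]
acr_tfar [0.511  0.0831 0.08  ]
acr_tfarback [0.5004 0.2431 0.08  ]
tl [0.6126 0.1616 0.016 ]
bend [0.4616 0.0668 0.0035]
foot [0.4137 0.0598 0.0035]
blue [0.5585 0.0097 0.016 ]
0.07430936725605942 0.159393524758489
yaw of +y 3.405484760477931
yaw of +y 3.7983977482965905
2.5463172013664197
2.5490701472333592
```

Nook origin is about (0.6325, 0.091), turned 3.3°. The tealight sits at nook (-16, 72) mm. The hook handle is at (0.446, -0.121) heading 85.3°. The measured gap width (74 mm), box length (159 mm) and bend distance (188 mm) agree with the sizes given, so I'm moving.

step_arm --increments '[{"dp": [0.0875, -0.2685, 0], "yaw": -0.683, "grip": 1}, {"dp": [0.0875, -0.2685, 0], "yaw": -0.683, "grip": 1}, {"dp": [0.0875, -0.2685, 0], "yaw": -0.683, "grip": 1}, {"dp": [0.0875, -0.2685, 0], "yaw": -0.683, "grip": 1}, {"dp": [0.0875, -0.2685, 0], "yaw": -0.683, "grip": 1}]'

```text
clock: 0.72
position: [0.3241, 0.2539, 0.2561]
ee_rot: [0.0, 0.452, 0.892, -0.0]
contact_force: [0.6, 0.1, 0.0]
width: 0.0851
gripper_force: 0.0
```

step_arm --increments '[{"dp": [0.0875, -0.2685, 0], "yaw": -0.683, "grip": 1}, {"dp": [0.0875, -0.2685, 0], "yaw": -0.683, "grip": 1}, {"dp": [0.0875, -0.2685, 0], "yaw": -0.683, "grip": 1}, {"dp": [0.0875, -0.2685, 0], "yaw": -0.683, "grip": 1}, {"dp": [0.0875, -0.2685, 0], "yaw": -0.683, "grip": 1}]'

```text
clock: 1.35
position: [0.4116, -0.0146, 0.2563]
ee_rot: [0.0, 0.664, 0.748, 0.0]
contact_force: [1.0, 0.4, -0.1]
width: 0.0853
gripper_force: 0.0
```

step_arm --increments '[{"dp": [0.0875, -0.2685, -0.2], "yaw": -0.683, "grip": 1}, {"dp": [0.0875, -0.2685, -0.2], "yaw": -0.683, "grip": 1}, {"dp": [0, 0, 0], "yaw": 0, "grip": 1}, {"dp": [0, 0, 0], "yaw": 0, "grip": 1}]'

```text
clock: 1.85
position: [0.4427, -0.1094, 0.1839]
ee_rot: [-0.001, 0.736, 0.677, -0.0]
contact_force: [-0.3, -0.3, -0.3]
width: 0.0854
gripper_force: 0.0
```

```bash
python3 - <<'E'
from h import *
s=manip.get_state();print(s['position'],s['ee_rot'])
c=cams.get_calibration('wrist');a=cams.get_image('wrist');cv2.imwrite('pics/w1.png',a)
print([np.round(proj('wrist',p,c)) for p in([.446,-.121,.018],[.4616,.0668,.0035])])
E
```

```text
[ 0.44266012 -0.10941392  0.18392113] [-8.23593253e-04  7.35690903e-01  6.77316924e-01 -3.55518738e-05]
[array([285., 208.]), array([286.,   2.])]
```

View pics/w1.png

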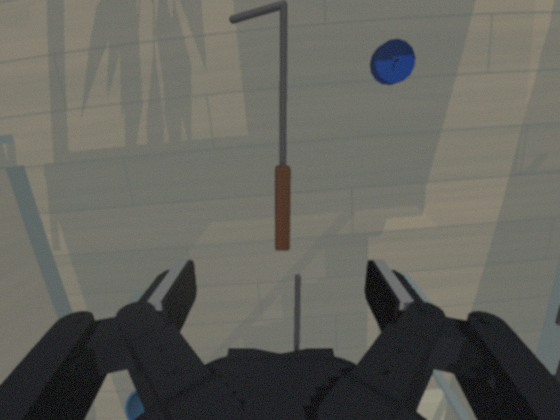

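The wrist view shows the bent rod with its handle at (283,208) against a prediction of (285,208), lined up with the tool. It has the foot (235,18), so it is the right one. Descending and gripping.

step_arm --increments '[{"dp": [0.009, -0.058, -0.25], "yaw": 0, "grip": 1}, {"dp": [0, 0, -0.25], "yaw": 0, "grip": 1}, {"dp": [0, 0, -0.2], "yaw": 0, "grip": 1}, {"dp": [0, 0, -0.08], "yaw": 0, "grip": 1}, {"dp": [0, 0, 0], "yaw": 0, "grip": 1}]'

```text
clock: 2.52
position: [0.4446, -0.12, 0.0281]
ee_rot: [-0.001, 0.735, 0.678, -0.0]
contact_force: [-0.5, -0.2, -0.4]
width: 0.0855
gripper_force: 0.0
```

step_arm --increments '[{"dp": [0, 0, 0], "yaw": 0, "grip": 0}, {"dp": [0, 0, 0], "yaw": 0, "grip": 0}, {"dp": [0, 0, 0], "yaw": 0, "grip": 0}, {"dp": [0, 0, 0], "yaw": 0, "grip": 0}, {"dp": [0, 0, 0], "yaw": 0, "grip": 0}]' --squeeze 60

```text
clock: 3.15
position: [0.4452, -0.1216, 0.0288]
ee_rot: [0.0, 0.736, 0.677, 0.0]
contact_force: [-0.4, 0.8, 5.4]
width: 0.0145
gripper_force: 59.7
```

step_arm --increments '[{"dp": [0, 0, 0.15], "yaw": 0, "grip": 0}, {"dp": [0, 0, 0.15], "yaw": 0, "grip": 0}, {"dp": [0.276, -0.02, 0], "yaw": 0.233, "grip": 0}, {"dp": [0.276, -0.02, 0], "yaw": 0.233, "grip": 0}, {"dp": [0.276, -0.02, 0], "yaw": 0.233, "grip": 0}]'

```text
clock: 3.78
position: [0.6119, -0.1336, 0.0882]
ee_rot: [0.0, 0.699, 0.715, -0.0]
contact_force: [0.2, -0.4, -0.9]
width: 0.0141
gripper_force: 58.9
```

step_arm --increments '[{"dp": [0.276, -0.02, 0], "yaw": 0.233, "grip": 0}, {"dp": [0, 0, 0], "yaw": 0, "grip": 0}, {"dp": [0, 0, 0], "yaw": 0, "grip": 0}]'

```text
clock: 4.15
position: [0.6644, -0.1372, 0.0871]
ee_rot: [-0.001, 0.687, 0.727, -0.001]
contact_force: [-0.2, -0.4, -0.7]
width: 0.0144
gripper_force: 59.0
```

```bash
python3 - <<'E'
from h import *
s=manip.get_state();print(s['position'],s['ee_rot'],s['width'])
c=cams.get_calibration('wrist');a=cams.get_image('wrist');cv2.imwrite('pics/w2.png',a)
p=s['position'];h=np.radians(93.3);ux=np.array([np.cos(h),np.sin(h),0]);uy=np.array([-np.sin(h),np.cos(h),0])
o=np.array([p[0],p[1],.06]);zz=np.array([0,0,.0035])
for n,P in dict(front=o+.045*ux+zz,bend=o+.19*ux+zz,foot=o+.178*ux+.046*uy+zz).items(): print(n,np.round(P,4),np.round(proj('wrist',P,c),1))
E
```

```text
[ 0.6644422  -0.13715833  0.08708853] [-1.31734002e-03  6.86535503e-01  7.27094728e-01 -7.24687345e-04] 0.014437738971244743
front [ 0.6619 -0.0922  0.0635] [282.  181.4]
bend [0.6535 0.0525 0.0635] [ 281.8 -183.5]
foot [0.6083 0.0379 0.0635] [ 165.7 -146.5]
```

View pics/w2.png

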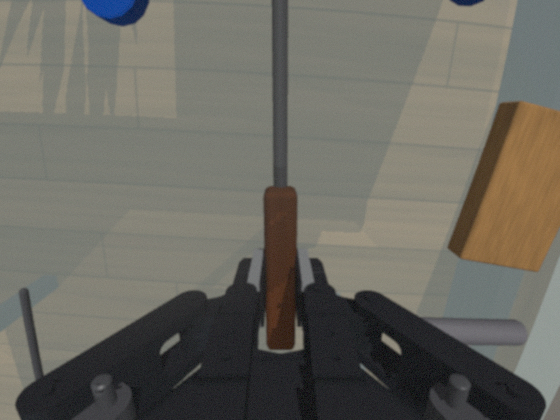

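The handle is held straight in the jaws, with its front end at (281,187) and the rod going straight ahead. Next I'll check the foot's height and position in the top and scene views before entering.

```bash
python3 - <<'E'
from h import *
out=[]
for n in('top','scene'):
    a=cams.get_image(n)
    P=dict(bend=(.6535,.0525,.0625),foot=(.6083,.0379,.0625))
    uv={k:proj(n,v) for k,v in P.items()}; print(n,{k:np.round(v,1) for k,v in uv.items()})
    u,v=map(int,uv['bend']);x0,y0=u-50,v-50;print(x0,y0)
    out.append(cv2.resize(a[y0:y0+100,x0:x0+100],None,fx=4,fy=4,interpolation=cv2.INTER_CUBIC))
cv2.imwrite('pics/chk.png',np.hstack(out))
E
```

```text
top {'bend': array([223.1, 193.6]), 'foot': array([229.3, 214.2])}
173 143
scene {'bend': array([320.1, 238.3]), 'foot': array([326. , 226.7])}
270 188
```

View pics/chk.png

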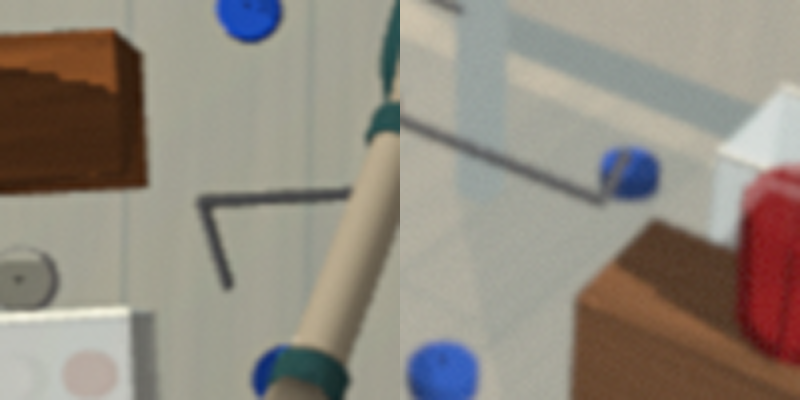

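Top bend at (223.5,193.5) and foot at (230,214.5), and scene bend at (320,238.6), all match the prediction within 1 px. The rod is level and known, so I'm entering over the tealight.

step_arm --increments '[{"dp": [-0.013, 0.268, -0.1], "yaw": 0, "grip": 0}, {"dp": [-0.013, 0.268, 0], "yaw": 0, "grip": 0}, {"dp": [-0.013, 0.268, 0], "yaw": 0, "grip": 0}, {"dp": [0, 0, 0], "yaw": 0, "grip": 0}, {"dp": [0, 0, 0], "yaw": 0, "grip": 0}]'

```text
clock: 4.92
position: [0.6574, 0.023, 0.0686]
ee_rot: [0.0, 0.686, 0.727, -0.0]
contact_force: [-0.5, -0.4, -0.3]
width: 0.0144
gripper_force: 59.0
```

```bash
python3 - <<'E'
from h import *
s=manip.get_state();p=s['position'];q=s['ee_rot'];print(p,s['contact_force'])
h=2*np.arctan2(q[2],q[1]);ux=np.array([np.cos(h),np.sin(h),0]);uy=np.array([-np.sin(h),np.cos(h),0]);print(np.degrees(h))
o=np.array([p[0],p[1],p[2]-.025])
a=cams.get_image('top')
for P in(o+.19*ux,o+.178*ux+.046*uy): print(P,proj('top',P))
cv2.imwrite('pics/in.png',cv2.resize(a[165:245,125:225],None,fx=6,fy=6,interpolation=cv2.INTER_CUBIC))
E
```

```text
[0.65737528 0.02302226 0.06857197] [-0.51869306 -0.37800078 -0.30631493]
93.33055558482681
[0.64633695 0.21270135 0.04357197] (np.float64(152.89094464549456), np.float64(196.92703229025426))
[0.60111181 0.19804918 0.04357197] (np.float64(158.90327654358595), np.float64(217.16983516271594))
```

View pics/in.png

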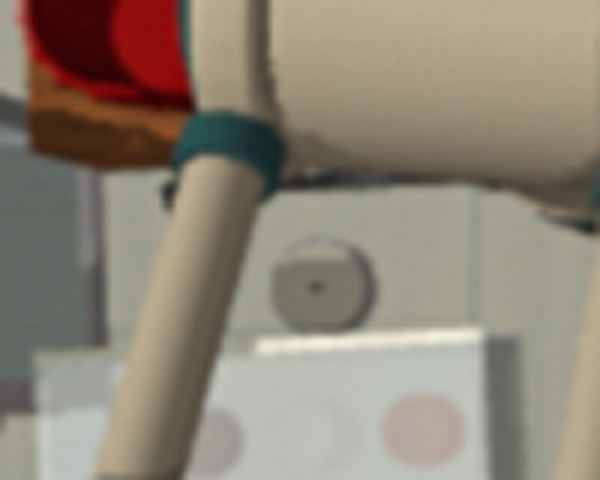

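The bend shows at crop (168,190), which is as predicted. The tealight at (317,285) is unmoved and the foot is beyond it. Lowering behind it.

step_arm --increments '[{"dp": [0, 0, -0.06], "yaw": 0, "grip": 0}, {"dp": [0, 0, -0.06], "yaw": 0, "grip": 0}, {"dp": [0, 0, -0.06], "yaw": 0, "grip": 0}, {"dp": [0, 0, -0.01], "yaw": 0, "grip": 0}, {"dp": [0, 0, 0], "yaw": 0, "grip": 0}]'

```text
clock: 5.6
position: [0.6578, 0.0233, 0.0297]
ee_rot: [-0.0, 0.687, 0.727, -0.0]
contact_force: [-0.5, -0.4, -0.5]
width: 0.0143
gripper_force: 59.0
```

step_arm --increments '[{"dp": [0.003, -0.05, 0], "yaw": 0, "grip": 0}, {"dp": [0.003, -0.05, 0], "yaw": 0, "grip": 0}, {"dp": [0.003, -0.05, 0], "yaw": 0, "grip": 0}, {"dp": [0.003, -0.05, 0], "yaw": 0, "grip": 0}, {"dp": [0.003, -0.05, 0], "yaw": 0, "grip": 0}]'

```text
clock: 6.22
position: [0.6609, -0.0275, 0.0301]
ee_rot: [0.0, 0.687, 0.727, 0.0]
contact_force: [0.6, -0.8, -0.8]
width: 0.0142
gripper_force: 59.0
```

step_arm --increments '[{"dp": [0.003, -0.05, 0], "yaw": 0, "grip": 0}, {"dp": [0.003, -0.05, 0], "yaw": 0, "grip": 0}, {"dp": [0.003, -0.05, 0], "yaw": 0, "grip": 0}, {"dp": [0.003, -0.05, 0], "yaw": 0, "grip": 0}, {"dp": [0.003, -0.05, 0], "yaw": 0, "grip": 0}]'

```text
clock: 6.85
position: [0.6639, -0.0773, 0.0301]
ee_rot: [0.0, 0.687, 0.727, 0.0]
contact_force: [0.1, -0.0, -1.0]
width: 0.0143
gripper_force: 59.0
```

step_arm --increments '[{"dp": [0.003, -0.05, 0], "yaw": 0, "grip": 0}, {"dp": [0.003, -0.05, 0], "yaw": 0, "grip": 0}, {"dp": [0.003, -0.05, 0], "yaw": 0, "grip": 0}, {"dp": [0.003, -0.05, 0], "yaw": 0, "grip": 0}, {"dp": [0, 0, 0], "yaw": 0, "grip": 0}]'

```text
clock: 7.48
position: [0.6664, -0.1176, 0.0301]
ee_rot: [0.0, 0.687, 0.727, 0.0]
contact_force: [-0.1, 0.7, -0.9]
width: 0.0144
gripper_force: 59.0
```

```bash
python3 - <<'E'
from h import *
s=manip.get_state();print(s['position'],s['contact_force'])
a=cams.get_image('top');b=cams.get_image('scene')
cv2.imwrite('pics/out.png',np.hstack([cv2.resize(a[160:260,170:270],None,fx=4,fy=4,interpolation=cv2.INTER_CUBIC),cv2.resize(b[170:270,270:370],None,fx=4,fy=4,interpolation=cv2.INTER_CUBIC)]))
E
```

```text
[ 0.6664351  -0.1176214   0.03008898] [-0.13005693  0.74100373 -0.88378108]
```

View pics/out.png

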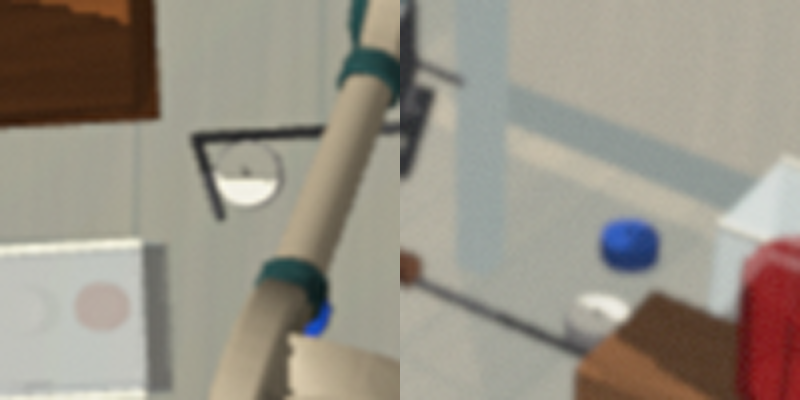

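The tealight stands upright outside the gap at top-crop (248,173), about 45 mm out, cradled by the hook. Laying the rod down and releasing.

step_arm --increments '[{"dp": [0, 0, -0.006], "yaw": 0, "grip": 0}, {"dp": [0, 0, 0], "yaw": 0, "grip": 0}, {"dp": [0, 0, 0], "yaw": 0, "grip": 0.3}, {"dp": [0, 0, 0], "yaw": 0, "grip": 0.6}, {"dp": [0, 0, 0], "yaw": 0, "grip": 1}]' --squeeze 20

```text
clock: 8.2
position: [0.6663, -0.1166, 0.029]
ee_rot: [0.0, 0.687, 0.727, 0.0]
contact_force: [0.3, -0.2, -0.3]
width: 0.0614
gripper_force: 0.0
```

step_arm --increments '[{"dp": [0, 0, 0], "yaw": 0, "grip": 1}, {"dp": [0, 0, 0], "yaw": 0, "grip": 1}, {"dp": [0, 0, 0.1], "yaw": 0, "grip": 1}, {"dp": [0, 0, 0.25], "yaw": 0, "grip": 1}, {"dp": [0, 0, 0.25], "yaw": 0, "grip": 1}]'

```text
clock: 8.82
position: [0.666, -0.1166, 0.1497]
ee_rot: [-0.0, 0.687, 0.727, -0.0]
contact_force: [0.0, -0.1, -0.3]
width: 0.0856
gripper_force: 0.0
```

step_arm --increments '[{"dp": [0, -0.25, 0.1], "yaw": 0, "grip": 1}, {"dp": [0, -0.25, 0.1], "yaw": 0, "grip": 1}, {"dp": [0, 0, 0], "yaw": 0, "grip": 1}, {"dp": [0, 0, 0], "yaw": 0, "grip": 1}]'

```text
clock: 9.32
position: [0.6658, -0.2162, 0.1884]
ee_rot: [-0.001, 0.687, 0.727, 0.0]
contact_force: [-0.3, 0.4, -0.1]
width: 0.0854
gripper_force: 0.0
```

```bash
python3 - <<'E'
from h import *
s=manip.get_state();print(s['position'],s['contact_force'],s['width'])
a=cams.get_image('top');b=cams.get_image('scene')
print(onz('top',232,203.2,.016))
cv2.imwrite('pics/end.png',np.hstack([cv2.resize(a[130:270,120:320],None,fx=2,fy=2),cv2.resize(b[150:290,230:430],None,fx=2,fy=2)]))
E
```

```text
[ 0.66579449 -0.21619388  0.18837297] [-0.28419668  0.43513922 -0.11628541] 0.0854130509508037
[0.63581126 0.03901543 0.016     ]
```

View pics/end.png

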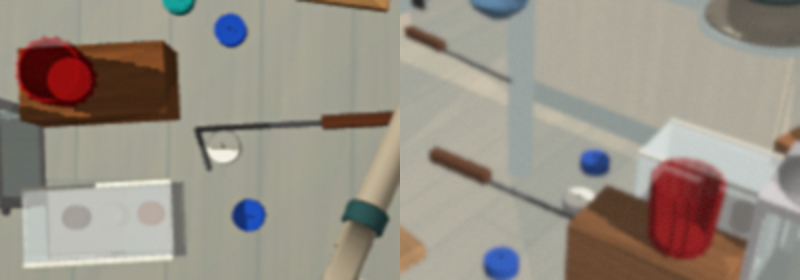

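The rod lies flat on the shelf and released. The tealight is upright at (222,147) in the left crop, 52 mm outside the opening, and the votive has not moved. Handing in.

```bash
python3 -c "
from rig import ticket
print(ticket.sign_off())"
```

```text
the job is handed in; nothing more can be done
None
```

The job is handed in (no verdict returned): in the last pictures the tealight stands upright about 52 mm outside the gap, the bent rod lies flat and released on the shelf, and the votive stands where it was.

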